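Lock the carving turntable and crank its plate clamp tight

ROBOT

A 6-joint arm with a two-finger parallel gripper is mounted at the origin on the work surface. World frame = base frame: x ahead of the robot, y to its left, z up, the work surface at z = 0. Lengths are in mm, angles in degrees, forces in N, time in s.
With the tool pointing down it reaches from about 275 to 750 mm from the base axis. Payload 10.2 kg.
Tool frame: the origin (TCP) lies at the very end of the fingers, on their centre line; the grasp point (between the pads) lies 19 mm behind it; y points along the fingers, x is the direction in which the jaws open and shut, and the axes are right-handed (so a half turn about y gives the same grasp; the last joint's range is limited). The gripper opens to 85 mm and grips with 20 to 120 N. Pads are 22 mm wide; open, the fingers measure 114 mm over their backs; the gripper's body (76 mm by 85 mm) begins 54 mm behind the grasp point. The pads swing forward as they close: fully open they stand 13 mm farther back than shut.
Start: joints at [-84.19, 17.928, 85.812, -0, 76.261, -12.8], TCP at [167.525, -497.561, 231.294] pointing down, gripper open.
Joint ranges: [-168.41, 168.41], [-55.51, 124.54], [10.69, 146.95], [-70.63, 250.63], [1, 178], [-165.06, 165.06]. Speed limits (degrees/s): [136.94, 136.94, 172.46, 180, 180, 180].

INTERFACE

Orientations are given as a 3x3 rotation matrix whose columns are the frame's x, y, z axes.
In Python, from station import env, cams, workorder gives the robot as it stands.
- The arm moves only by the tool send_rows, never from a script. Its argument "motion" is a list that holds one entry, the list of rows, each a list of 5 numbers: the gripper command: -1 is fully open, 1 is shut, values between are in proportion, then the shift along the tool's x, y, z in mm, then the turn about the tool's y in units of 5 degrees (1.0 is 5 degrees). A call has 1 to 20 rows; each row shifts and turns the commanded pose from where the row before left it, along the tool's axes as they then stand; what a row does not reach is not made up. A row lasts 1/12 s, in which the tool goes at most 41.7 mm and 7.16 degrees, less where a joint would pass 70% of its speed; a pose out of reach is approached as far as the arm can. A call is refused whole if a number of a shift passes 41.7 or a number of a turn 1, either way. A call with a gripper value outside its range is refused whole. The fingers move at their own pace and stop on an object; "grip_force" is the grip in N (left out, the last holds). Time passes only in rows, so rows that do not move let the fingers close. It gives the time, the measured TCP pose, the force and the opening at its end, in the units of the state.
- env.read_state(): the state, without advancing time (a new reading comes with each control period).
- cams.snapshot(name): name is "scene" or "top" or "wrist"; returns a dict with "frame" (384x512x3 uint8, red, green, blue), "depth" (384x512 float32, mm along the optical axis (not along the pixel's ray), 0 where there is no reading), "mtx" (3x3 intrinsics, pixels), "camera_from_world" (4x4, takes a point from world to camera coordinates). Camera axes: x right, y up, looking along -z (the intrinsics and any distortion apply to the point x, -y, -z); pixel columns grow to the right and rows downward; lengths in mm; the calibration is good to about 2 mm. The wrist camera is an equidistant fisheye: a pixel r from the principal point sees the ray r / f radians off the axis. A picture is of the moment at which its call begins.
- workorder.close_job(): hands the job in, once; it reports no verdict.
The state is a dict: "time": time; "joint_pos": joint angles; "joint_vel": joint speeds; "joint_efforts": joint torques, N m; "tool_pos": TCP position; "tcp_rot": TCP orientation; "contact_force": force on the tool from outside, world axes, zero at the start; "ft_torque": the same for the moment, N m; "width": finger opening in mm.
Only numpy, scipy, OpenCV 4.12 (cv2) and the standard library are available. Lean on these libraries where they do the work, as an engineer would, in place of code of your own. Each camera call takes 0.05 s, during which the arm holds its last target.

TASK

The carving turntable spins freely, so the clamp on it cannot be tightened as it stands. Push the red-tabbed bolt fully home towards the turntable so that it catches the turntable's lugs, then push the crank by its wooden knob clockwise (seen from above) until the crank arm comes up against the red stop peg. Leave the bolt home, the clamp tight and the tools lying about where they are.

Things in the scene. Friction and masses are not known exactly. Their poses are not given: they have to be found in the camera images.
- jig: wooden base board of the turntable, fixed to the bench. Origin on the turntable's vertical axis at bench height, z up. Its +y points from that axis to the bolt, along a tongue 90 mm wide that ends 270 mm from the axis.
- disc_top (a point): centre of the turntable's upper face, on its axis, 42 mm above the bench. Plywood disc of radius 130 mm with black rubber rim and six brass lugs sticking out at 60 degree steps to radius 150 mm (14 mm wide, heights 22 to 38 mm). It carries a small violin back plate 228 x 132 mm (top 57 mm) under a dark wooden hold-down bar (top 70 mm, brass screws to 74 mm).
- turntable (a joint): turn of the turntable relative to the jig, rad, growing clockwise seen from above, unlimited, almost free (0.02 N m). A lug faces the bolt at 0 and every 1.047; within 0.12 of that the bolt cannot go home. Start: 0.2 to 0.8. With the bolt home it turns clockwise only until a lug meets the bolt's side (about 0.93).
- bolt (a joint): slide of the bolt along the jig's -y, towards the turntable, m: 0 fully withdrawn, 0.038 fully home (a hard stop). It stays where it is left, friction about 1.5 N. Home, the brass nose reaches 16 mm past the lugs' outer ends and stops them.
- tab_top (a point): middle of the upper edge of the bolt's upright red tab, 91 mm above the bench; moves with the bolt. Tab: 60 mm wide across the slide (jig x), 12 mm thick along it (jig y), heights 46 to 91 mm, 222 mm from the turntable's axis at bolt 0, 184 mm when home. Guide cheeks under it are 34 mm high. Push its outer face, away from the turntable.
- crank (a joint): turn of the clamp's crank relative to the turntable, same vertical axis, rad, growing clockwise from above: 0 loose, 1.5 tight against the stop peg (hard stop). Stiff (0.45 N m, about 5 N at the knob), stays where left. While the turntable is free, pushing the crank only carries the turntable along; once a lug rests on the bolt, the crank itself turns.
- knob_top (a point): top centre of the crank's upright wooden knob, 144 mm above the bench, 95 mm from the turntable's axis; moves with crank and turntable. Knob 24 to 28 mm thick, 56 mm tall, on the end of a steel arm 18 mm wide whose upper face is 88 mm above the bench. Push it sideways from its counterclockwise side.
- peg_top (a point): top centre of the red stop peg, 12 mm thick, 92 mm above the bench, 55 mm from the turntable's axis, on the hold-down bar; turns with the turntable. The crank arm stops against it.
- gouge: gouge lying flat, loose, ash handle and steel blade, 247 mm long, 26 mm thick; origin near the middle under it, x towards the blade's tip. Leave it alone.
- finger_plane: small brass plane, loose, 70 x 28 mm, 36 mm high; origin under its centre. Leave it alone.
- gauge: pewter-grey dial thickness gauge lying flat, loose, about 170 x 125 mm, 18 mm high, a U-shaped frame with a round white dial; origin in the middle of the U. Leave it alone.

How it is judged (in metres and radians):
On the way, in this order (a step that is already met when the one before it is completed fails the run):
1. the bolt is pushed home (value of joint bolt above 0.032 m), for 0.2 s.
2. with the bolt still home, the crank is turned clockwise up to the stop peg (value of joint crank above 1.36 rad and value of joint bolt above 0.032 m), for 0.2 s.
At the end, for the whole second after the job is handed in: The bolt is home (joint above 32 mm of 38), the crank is against the stop peg or within 0.14 rad of it (joint above 1.36 of 1.5), and the turntable is at rest (under 0.1 rad/s) (all of step 2 and velocity of joint turntable between -0.1 and 0.1 rad/s); the robot touches nothing.
It fails at once if the gouge, the finger plane or the gauge is moved by more than 20 mm (distance of any of gouge, finger_plane, gauge from where it was at the start of the episode above 0.02 m).
It also fails if it takes over 51 s, if anything falls off the work surface, if the arm or the gripper's body presses on something with over 40 N, if the wrist force passes 120 N, or if a joint passes its speed limit or range.

## Working session

There is one attempt and no reset: what is moved stays moved. The work goes in short steps, Python scripts to look and compute and a tool call to move; the robot and the scene stay as the last step left them, time stands still between calls to the robot, and variables do not carry over. Pictures are saved under pics/ and viewed, and the job is handed in when it is done.

Besides the shell and the picture viewer there is one more tool, called after "Call:" in YAML: its name, and indented under it one key for each argument. send_rows: Moves the arm, as the interface text tells. Its arguments: {"type":"object","properties":{"motion":{"type":"array"},"grip_force":{"type":"number"}},"required":["motion"]}

```bash
ls; mkdir -p pics; cat > h.py <<'E'
import numpy as np, cv2
from station import env, cams, workorder
def snap(n):
    s=cams.snapshot(n); np.savez('pics/'+n+'.npz',**s); return s
def w(s,u,v,d=None,z=None):
    K=s['mtx']; T=np.linalg.inv(s['camera_from_world'])
    r=np.array([(u-K[0,2])/K[0,0],-(v-K[1,2])/K[1,1],-1.0])
    o=T[:3,3]; r=T[:3,:3]@r
    if z is not None: return o+r*((z-o[2])/r[2])
    if d is None: d=s['depth'][int(round(v)),int(round(u))]
    return o+r*d
E
python3 - <<'E'
from h import *
for n in ('scene','top'):
    s=snap(n); cv2.imwrite(f'pics/{n}0.png',cv2.resize(s['frame'][:,:,::-1],(800,600),interpolation=cv2.INTER_CUBIC))
    print(s['mtx'],s['camera_from_world'])
st=env.read_state();print(st)
E
```

```text
pics
[[457.26466812   0.         247.41698012]
 [  0.         457.26466812 191.88885014]
 [  0.           0.           1.        ]] [[ 1.20173266e-01  9.92725068e-01  7.43805805e-03 -3.96375977e+01]
 [-6.10663039e-01  6.80117887e-02  7.88964543e-01  2.06247375e+02]
 [ 7.82719004e-01 -9.93545929e-02  6.14393706e-01 -1.71705343e+03]
 [ 0.00000000e+00  0.00000000e+00  0.00000000e+00  1.00000000e+00]]
[[395.28276404   0.         257.5626545 ]
 [  0.         395.28276404 191.05789839]
 [  0.           0.           1.        ]] [[ 3.69741425e-04 -9.99982139e-01  5.96533432e-03 -2.46946099e+01]
 [ 9.96839558e-01  8.42454236e-04  7.94366729e-02 -4.98255768e+02]
 [-7.94402796e-02  5.91711020e-03  9.96822065e-01 -1.22932054e+03]
 [ 0.00000000e+00  0.00000000e+00  0.00000000e+00  1.00000000e+00]]
{'time': 0.1, 'joint_pos': array([-8.41893254e+01,  1.79576539e+01,  8.58479200e+01, -5.19472173e-04,
        7.62601538e+01, -1.27988575e+01]), 'joint_vel': array([ 0.0061757 , -0.11547825, -0.07322366, -0.0762426 , -0.05432052,
        0.09254894]), 'joint_efforts': array([ 2.52229103e-03, -4.12898326e+01, -2.60139084e+01, -1.85377412e-04,
        3.06004775e-03,  6.51541882e-06]), 'tool_pos': array([ 167.50922528, -497.33275933,  230.79106351]), 'tcp_rot': array([[ 3.19118957e-01, -1.24902805e-04,  9.47714659e-01],
       [-9.47714005e-01,  1.14038031e-03,  3.19118887e-01],
       [-1.12061399e-03, -9.99999342e-01,  2.45544839e-04]]), 'contact_force': array([ 0.54656353,  0.081874  , -0.96841915]), 'ft_torque': array([ 0.03466346, -0.03166444, -0.03106317]), 'width': 85.18406235937209}
```

View pics/top0.png

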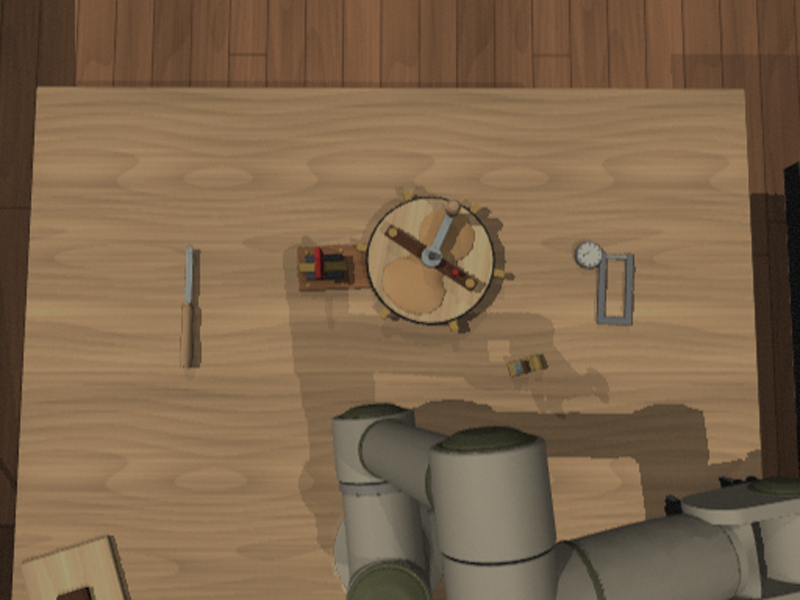

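View pics/scene0.png

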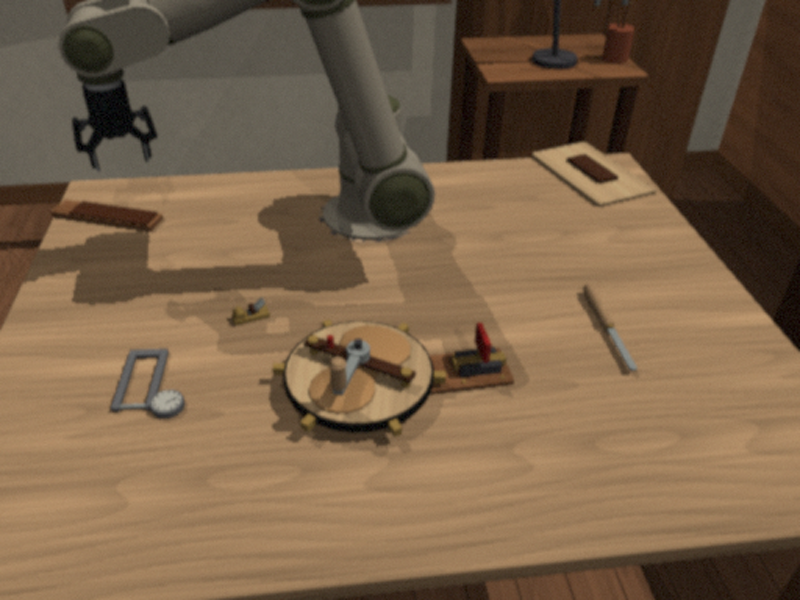

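The top view shows the disc at about (431,260), the tab at (319,264), the knob at (453,208) and the peg at (456,272) (800x600 picture). I'll enlarge it.

```bash
python3 - <<'E'
from h import *
s=np.load('pics/top.npz'); f=s['frame'][:,:,::-1]
c=f[110:220,180:340]; cv2.imwrite('pics/c0.png',cv2.resize(c,None,fx=5,fy=5,interpolation=cv2.INTER_CUBIC))
E
```

```text
(no output)
```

View pics/c0.png

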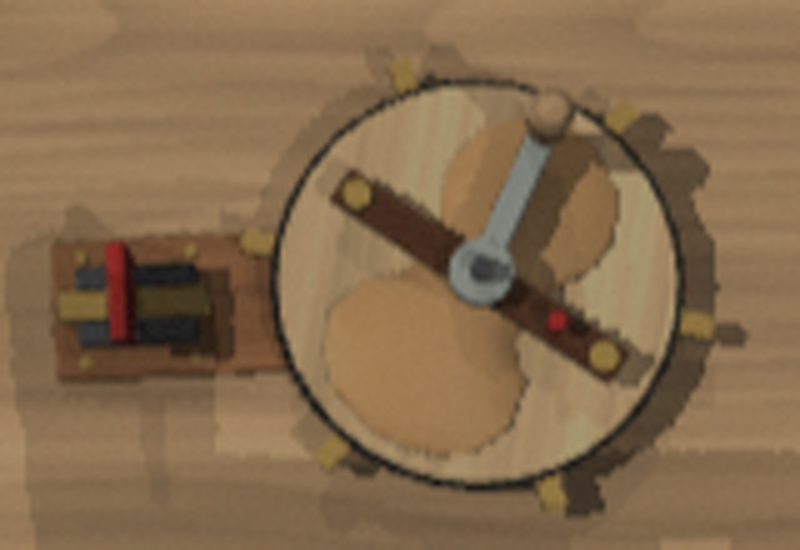

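```bash
python3 - <<'E'
from h import *
s=np.load('pics/top.npz')
def p(x,y,z): 
    u,v=180+(x+.5)/5-.5,110+(y+.5)/5-.5
    a=w(s,u,v,z=z); print((x,y),a.round(1),'depth',w(s,u,v).round(1)); return a
C=p(479.5,284,40);
for n,(x,y,z) in dict(tab=(118,290,91),tabA=(118,246,91),tabB=(121,338,75),knob=(551,110,144),peg=(558,318,92),hub=(482,270,95)).items():
    print(n,end=' ');a=p(x,y,z);d=a-C;print(n,np.hypot(*d[:2]).round(1),np.degrees(np.arctan2(d[1],d[0])).round(1))
for x,y in [(258,242),(404,75),(621,117),(697,323),(550,492),(334,452)]:
    a=p(x,y,38);d=a-C;print('lug',np.hypot(*d[:2]).round(1),np.degrees(np.arctan2(d[1],d[0])).round(1))
E
```

```text
(479.5, 284) [574.  -80.3  40. ] depth [566.  -77.4  96.4]
tab (118, 290) [562.9 138.7  91. ] depth [563.  138.8  90. ]
tab 219.3 92.9
tabA (118, 246) [589.4 139.   91. ] depth [589.7 139.2  89.7]
tabA 219.8 86.0
tabB (121, 338) [535.8 138.7  75. ] depth [534.5 137.1  86.7]
tabB 222.3 99.9
knob (551, 110) [ 660.3 -116.5  144. ] depth [ 660.8 -116.6  142.1]
knob 93.6 -22.7
peg (558, 318) [ 546.2 -124.5   92. ] depth [ 546.1 -124.5   92.4]
peg 52.2 -122.2
hub (482, 270) [574.6 -79.   95. ] depth [573.3 -78.5 104. ]
hub 1.4 66.4
(258, 242) [600.7  58.4  38. ] depth [600.6  58.3  38.4]
lug 141.2 79.1
(404, 75) [707.3 -33.2  38. ] depth [708.  -33.2  35.3]
lug 141.4 19.5
(621, 117) [ 680.6 -170.    38. ] depth [ 681.  -170.2   36.4]
lug 139.3 -40.1
(697, 323) [ 549.9 -216.4   38. ] depth [ 550.1 -216.7   36.5]
lug 138.3 -100.1
(550, 492) [ 444.1 -123.8   38. ] depth [ 444.1 -123.7   38.5]
lug 137.0 -161.5
(334, 452) [468.9  10.4  38. ] depth [469.1  10.5  35.6]
lug 138.8 139.2
```

Centre ≈ (574,-80), jig +y points at about 93°, and the turntable sits at ≈ 0.24 rad, outside the blocked zone. The radii roughly match the given sizes: tab 219 (222), knob 94 (95), peg 52 (55). First I'll square the tool to the world axes and shut the fingers.

Call:
send_rows:
  motion:
    - [[1,0,0,0,0.93],[1,0,0,0,0.93],[1,0,0,0,0.93],[1,0,0,0,0.93],[1,0,0,0,0],[1,0,0,0,0]]
  grip_force: 40

```text
time: 0.6
tool_pos: [167.5, -497.5, 231.1]
tcp_rot: [[0.003, -0.0, 1.0], [-1.0, 0.001, 0.003], [-0.001, -1.0, -0.0]]
contact_force: [-0.0, 0.1, -0.7]
width: 12.6
```

Call:
send_rows:
  motion:
    - [[1,-34.1,0,19.8,0],[1,-34.1,0,19.8,0],[1,-34.1,0,19.8,0],[1,-34.1,0,19.8,0],[1,-34.1,0,19.8,0],[1,-34.1,0,19.8,0],[1,-34.1,0,19.8,0],[1,-34.1,0,19.8,0],[1,-34.1,0,19.8,0],[1,-34.1,0,19.8,0],[1,-34.1,0,19.8,0],[1,-34.1,0,19.8,0],[1,-34.1,0,19.8,0],[1,-34.1,0,19.8,0],[1,-34.1,0,19.8,0],[1,-34.1,0,19.8,0],[1,-34.1,0,19.8,0],[1,-34.1,0,19.8,0],[1,-34.1,0,19.8,0],[1,-34.1,0,19.8,0]]

```text
time: 2.27
tool_pos: [563.9, 186.6, 231.1]
tcp_rot: [[0.003, -0.0, 1.0], [-1.0, -0.0, 0.003], [0.0, -1.0, -0.0]]
contact_force: [0.4, -1.2, 0.6]
width: 0.0
```

```bash
python3 - <<'E'
from h import *
st=env.read_state();print(st['time'],st['tool_pos'],st['joint_pos'],st['contact_force'],st['width'])
for n in ('scene','top'):
    s=snap(n); f=s['frame'][:,:,::-1]
    c=f[110:220,120:280] if n=='top' else f[130:290,180:380]
    cv2.imwrite(f'pics/{n}1.png',cv2.resize(c,None,fx=4,fy=4,interpolation=cv2.INTER_CUBIC))
E
```

```text
2.2667 [563.92103626 186.5557417  231.10910423] [ 7.01529724e+00  2.67659044e+01  7.31346057e+01 -3.42049399e-03
  8.01101761e+01  9.68318591e+01] [ 0.37350663 -1.17908415  0.61023514] 0.03786989893556887
```

View pics/scene1.png

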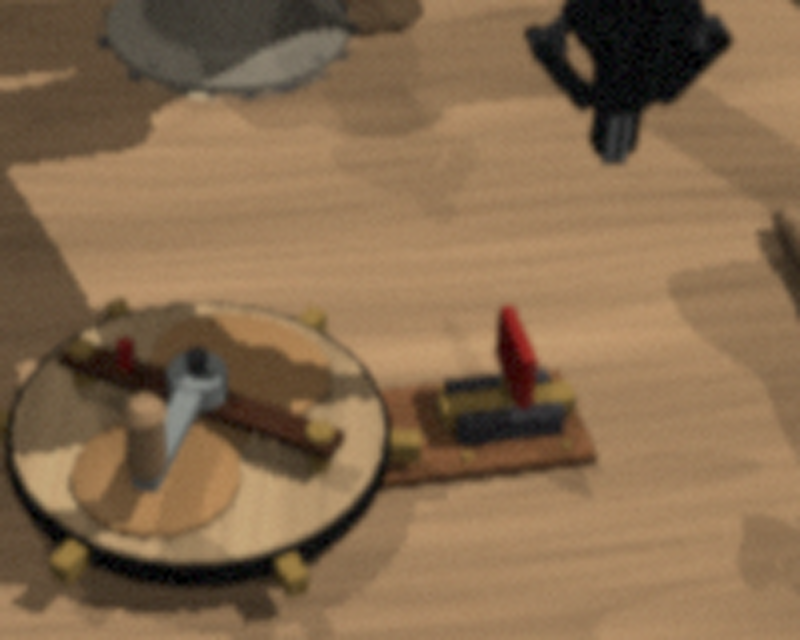

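The picture shows the closed fingers outside the tab, which is clear. Next I descend, then push in -y.

Call:
send_rows:
  motion:
    - [[1,0,34,0,0],[1,0,34,0,0],[1,0,34,0,0],[1,0,34,0,0],[1,0,34,0,0],[1,0,0,0,0],[1,0,0,0,0],[1,8,0,0,0],[1,8,0,0,0],[1,4,0,0,0],[1,4,0,0,0]]

```text
time: 3.28
tool_pos: [564.1, 159.7, 62.8]
tcp_rot: [[-0.0, 0.003, 1.0], [-1.0, 0.0, -0.0], [-0.0, -1.0, 0.003]]
contact_force: [0.8, 2.5, 1.7]
width: -0.1
```

Call:
send_rows:
  motion:
    - [[1,4,0,0,0],[1,4,0,0,0],[1,4,0,0,0],[1,4,0,0,0],[1,4,0,0,0],[1,4,0,0,0],[1,4,0,0,0],[1,3,0,0,0],[1,0,0,0,0]]

```text
time: 4.03
tool_pos: [563.3, 128.8, 61.2]
tcp_rot: [[-0.0, -0.001, 1.0], [-1.0, -0.0, -0.0], [0.0, -1.0, -0.001]]
contact_force: [0.5, 0.1, 1.3]
width: 0.2
```

Call:
send_rows:
  motion:
    - [[1,2,0,0,0],[1,2,0,0,0],[1,2,0,0,0],[1,2,0,0,0],[1,0,0,0,0]]

```text
time: 4.45
tool_pos: [563.3, 125.2, 61.3]
tcp_rot: [[0.0, 0.001, 1.0], [-1.0, 0.006, 0.0], [-0.006, -1.0, 0.001]]
contact_force: [3.3, 23.9, -2.3]
width: -0.1
```

Call:
send_rows:
  motion:
    - [[1,1.5,0,0,0],[1,0,0,0,0],[1,0,0,0,0]]

```text
time: 4.7
tool_pos: [563.3, 125.1, 61.3]
tcp_rot: [[0.001, 0.001, 1.0], [-1.0, 0.008, 0.001], [-0.008, -1.0, 0.001]]
contact_force: [4.6, 31.0, -2.4]
width: -0.1
```

```bash
python3 - <<'E'
from h import *
for n in ('scene',):
    s=snap(n); f=s['frame'][:,:,::-1]
    c=f[170:290,180:340] if n=='scene' else f[110:220,120:280]
    cv2.imwrite(f'pics/{n}2.png',cv2.resize(c,None,fx=5,fy=5,interpolation=cv2.INTER_CUBIC))
E
```

```text
(no output)
```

View pics/scene2.png

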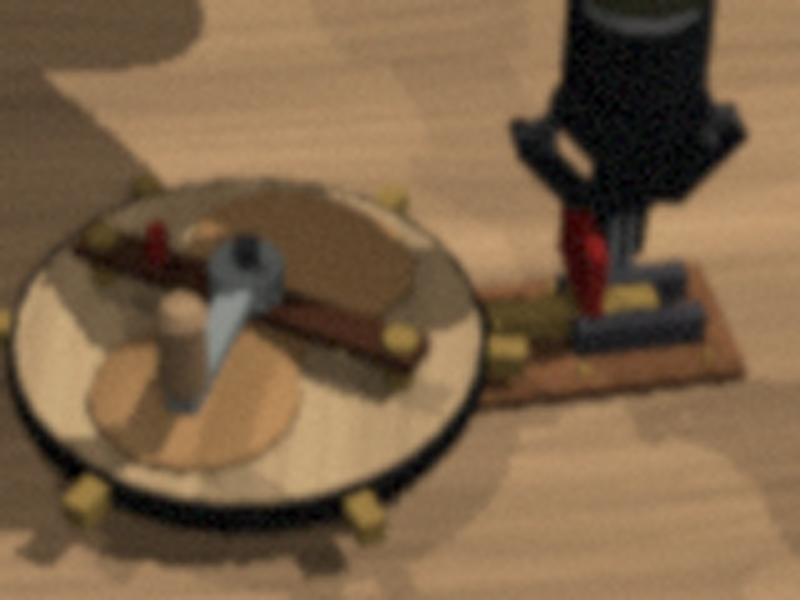

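The bolt appears home, with the nose at the rim beside the lug and about 30 N on the stop. I'll back off, lift and measure the tab.

Call:
send_rows:
  motion:
    - [[1,-10,0,0,0],[1,-20,0,0,0],[1,-10,-10,0,0],[1,0,-40,0,-1],[1,0,-40,0,-1],[1,0,-40,0,-1],[1,0,0,0,-1],[1,0,0,0,-1],[1,0,0,0,-1],[1,0,0,0,-1],[1,0,0,0,-1],[1,0,0,0,-1],[1,0,0,0,-1],[1,0,0,0,-1],[1,0,0,0,-1],[1,0,0,0,-1],[1,0,0,0,0]]

```text
time: 6.17
tool_pos: [563.3, 159.8, 192.0]
tcp_rot: [[0.908, 0.0, 0.42], [-0.42, -0.0, 0.908], [0.0, -1.0, -0.0]]
contact_force: [-0.2, -0.1, 0.4]
width: -0.2
```

```bash
python3 - <<'E'
from h import *
for n in ('scene','top'):
    s=snap(n); f=s['frame'][:,:,::-1]
    c=f[170:290,180:340] if n=='scene' else f[110:220,180:340]
    cv2.imwrite(f'pics/{n}3.png',cv2.resize(c,None,fx=5,fy=5,interpolation=cv2.INTER_CUBIC))
E
```

```text
(no output)
```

View pics/top3.png

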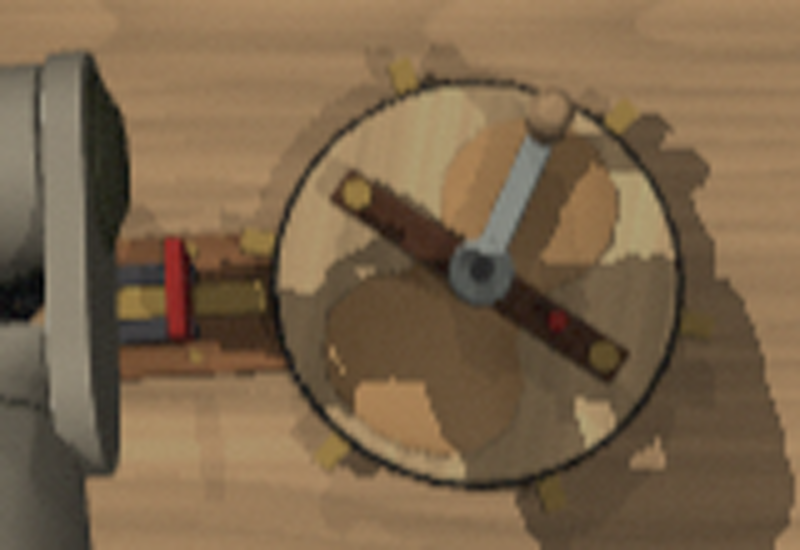

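View pics/scene3.png

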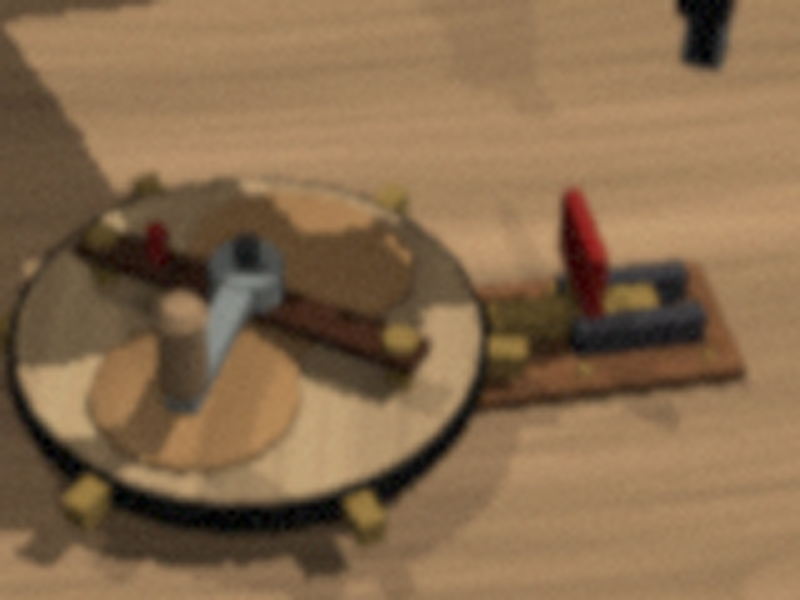

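```bash
python3 - <<'E'
from h import *
s=np.load('pics/top.npz')
for x,y,z in [(165,240,91),(177,240,91),(177,290,91),(189,290,91),(190,290,91)]:
    u,v=180+(x+.5)/5-.5,110+(y+.5)/5-.5
    print(x,w(s,u,v,z=z).round(1),w(s,u,v).round(1), np.hypot(*(w(s,u,v,z=z)[:2]-[574,-80])))
f=s['frame'].astype(int); d=s['depth']
m=(f[...,0]>90)&(f[...,1]<50)&(f[...,2]<60); m[:,230:]=0
P=np.array([w(s,u,v) for v,u in np.argwhere(m)]); P=P[abs(P[:,2]-90)<4]; print(len(P),P.mean(0),P.min(0),P.max(0))
print(env.read_state()['joint_pos'])
E
```

```text
165 [593.1 110.9  91. ] [593.5 111.2  88.4] 191.82393763074566
177 [593.1 103.7  91. ] [592.8 103.5  93.1] 184.67139195286765
177 [562.9 103.4  91. ] [562.9 103.4  91.2] 183.74400488161214
189 [562.9  96.2  91. ] [565.4  97.9  73.2] 176.58036720489073
190 [562.9  95.6  91. ] [570.2 100.6  38.8] 175.98342193824288
56 [564.80297174 104.97446238  90.4910208 ] [537.37449414 100.21329162  86.24476989] [592.34886212 109.94979787  93.81044718]
[ 4.38845510e+00  2.73179610e+01  7.82375408e+01 -1.25739080e-02
  7.44305830e+01  2.95435843e+01]
```

The tab is 184 mm from the axis, so the bolt is home. Next I go to the counterclockwise side of the knob, with the jaws radial.

Call:
send_rows:
  motion:
    - [[1,25.2,0,-20,0],[1,25.2,0,-20,0],[1,25.2,0,-20,0],[1,25.2,0,-20,0],[1,25.2,0,-20,0],[1,25.2,0,-20,0],[1,25.2,0,-20,0],[1,25.2,0,-20,0],[1,0,0,0,0],[1,0,30,0,0],[1,0,30,0,0],[1,0,30,0,0],[1,0,0,0,0]]

```text
time: 7.35
tool_pos: [675.6, -69.4, 95.0]
tcp_rot: [[0.905, -0.011, 0.424], [-0.424, 0.003, 0.905], [-0.011, -1.0, -0.002]]
contact_force: [0.0, 1.6, -2.0]
width: 0.0
```

```bash
python3 - <<'E'
from h import *
for n in ('scene','top'):
    s=snap(n); f=s['frame'][:,:,::-1]
    c=f[150:290,150:340] if n=='scene' else f[100:220,180:360]
    cv2.imwrite(f'pics/{n}4.png',cv2.resize(c,None,fx=4,fy=4,interpolation=cv2.INTER_CUBIC))
E
```

```text
(no output)
```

View pics/scene4.png

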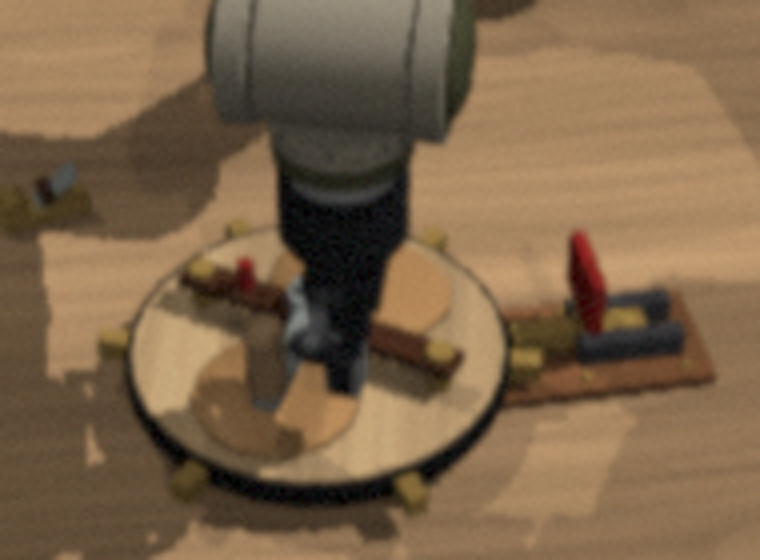

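The finger is on the knob's counterclockwise side. I'll close in with small steps and lift a little.

Call:
send_rows:
  motion:
    - [[1,3.5,-3,-6,0],[1,3.5,-3,-6,0],[1,0,0,-6,0],[1,0,0,0,0],[1,0,0,0,0]]

```text
time: 7.87
tool_pos: [677.3, -90.1, 108.0]
tcp_rot: [[0.906, 0.001, 0.423], [-0.423, -0.0, 0.906], [0.001, -1.0, 0.0]]
contact_force: [-0.3, 0.2, 0.1]
width: 0.0
```

Call:
send_rows:
  motion:
    - [[1,-1,2,-3,0],[1,-1,2,-3,0],[1,1.2,0,-4.3,0.5],[1,1.2,0,-4.3,0.5],[1,1.2,0,-4.3,0.5],[1,1.2,0,-4.3,0.5],[1,1.2,0,-4.3,0.5],[1,1.2,0,-4.3,0.5],[1,1.2,0,-4.3,0.5],[1,1.2,0,-4.3,0.5],[1,1.2,0,-4.3,0.5],[1,1.2,0,-4.3,0.5],[1,1.2,0,-4.3,0.5],[1,1.2,0,-4.3,0.5],[1,0,0,0,0]]

```text
time: 9.12
tool_pos: [651.6, -143.3, 103.0]
tcp_rot: [[0.572, -0.001, 0.82], [-0.82, 0.0, 0.572], [-0.0, -1.0, -0.001]]
contact_force: [0.6, -0.5, 0.3]
width: -0.1
```

```bash
cat > rel.py <<'E'
from h import *
st=env.read_state(); R=st['tcp_rot']; d=st['tool_pos']-np.array([574,-80,0])
print(st['time'],st['tool_pos'].round(1),'in tool x,z:',(d@R[:,0]).round(1),(d@R[:,2]).round(1),'xang',np.degrees(np.arctan2(R[1,0],R[0,0])).round(1),'F tool',(R.T@st['contact_force']).round(1),st['joint_pos'].round(1))
E
cat rel.py > r2.py; cat >> r2.py <<'E'
import sys
k=sys.argv[1]
for n in ('scene','top'):
    s=snap(n); f=s['frame'][:,:,::-1]
    c=f[150:290,150:340] if n=='scene' else f[100:220,180:360]
    cv2.imwrite(f'pics/{n}{k}.png',cv2.resize(c,None,fx=4,fy=4,interpolation=cv2.INTER_CUBIC))
E
python3 r2.py 5
```

```text
9.1167 [ 651.6 -143.3  103. ] in tool x,z: 96.2 27.4 xang -55.1 F tool [ 0.8 -0.3  0.2] [-22.4  42.2  67.1  -0.   70.7  32.7]
```

View pics/scene5.png

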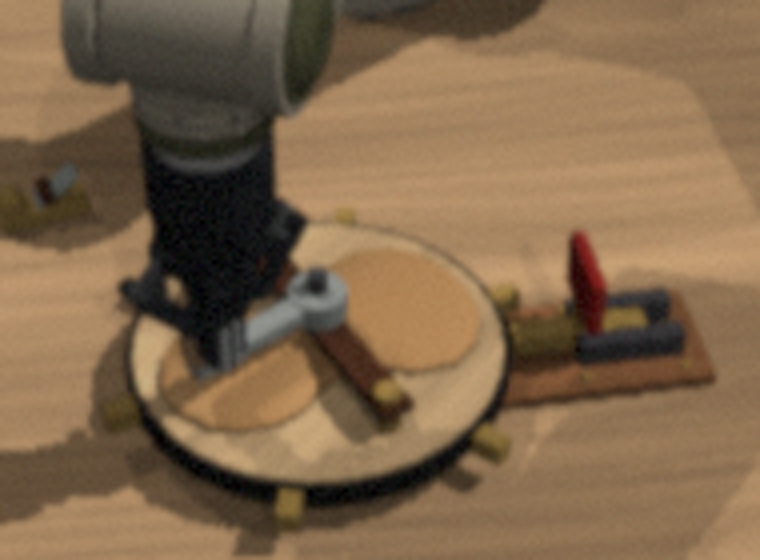

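The turntable has been carried round and a lug is near the bolt. I'll continue the arc.

Call:
send_rows:
  motion:
    - [[1,1.2,0,-4.3,0.5],[1,1.2,0,-4.3,0.5],[1,1.2,0,-4.3,0.5],[1,1.2,0,-4.3,0.5],[1,1.2,0,-4.3,0.5],[1,1.2,0,-4.3,0.5],[1,1.2,0,-4.3,0.5],[1,1.2,0,-4.3,0.5],[1,1.2,0,-4.3,0.5],[1,1.2,0,-4.3,0.5]]

```text
time: 10.05
tool_pos: [618.6, -170.0, 103.5]
tcp_rot: [[0.174, 0.002, 0.985], [-0.985, 0.001, 0.174], [-0.0, -1.0, 0.002]]
contact_force: [5.0, 3.4, 1.0]
width: 0.1
```

```bash
python3 r2.py 6
```

```text
10.05 [ 618.6 -170.   103.5] in tool x,z: 96.3 28.5 xang -80.0 F tool [-2.5 -1.   5.5] [-25.8  38.9  72.9   0.1  68.1  54.1]
```

View pics/scene6.png

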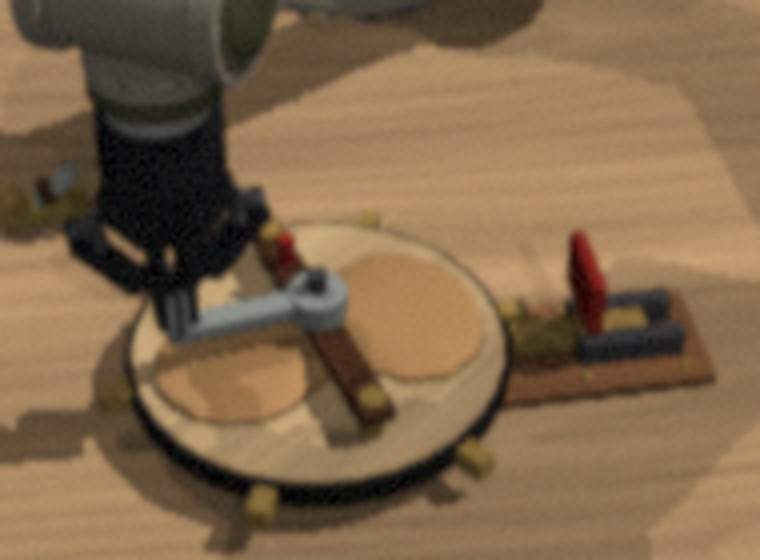

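The lug rests on the bolt, the push force is ~5.5 N as expected, and the crank itself is turning.

Call:
send_rows:
  motion:
    - [[1,1.2,0,-4.3,0.5],[1,1.2,0,-4.3,0.5],[1,1.2,0,-4.3,0.5],[1,1.2,0,-4.3,0.5],[1,1.2,0,-4.3,0.5],[1,1.2,0,-4.3,0.5],[1,1.2,0,-4.3,0.5],[1,1.2,0,-4.3,0.5],[1,1.2,0,-4.3,0.5],[1,1.2,0,-4.3,0.5],[1,1.2,0,-4.3,0.5],[1,1.2,0,-4.3,0.5],[1,1.2,0,-4.3,0.5],[1,1.2,0,-4.3,0.5],[1,1.2,0,-4.3,0.5],[1,1.2,0,-4.3,0.5],[1,1.2,0,-4.3,0.5],[1,1.2,0,-4.3,0.5],[1,1.2,0,-4.3,0.5],[1,1.2,0,-4.3,0.5]]

```text
time: 11.82
tool_pos: [532.6, -173.8, 104.1]
tcp_rot: [[-0.642, 0.004, 0.766], [-0.766, -0.001, -0.642], [-0.001, -1.0, 0.004]]
contact_force: [5.1, -0.2, 3.1]
width: -0.2
```

```bash
python3 r2.py 7
```

```text
11.8167 [ 532.6 -173.8  104.1] in tool x,z: 98.3 29.0 xang -130.0 F tool [-3.1 -3.1  4. ] [-30.1  29.5  89.    0.   61.3  99.9]
```

View pics/scene7.png

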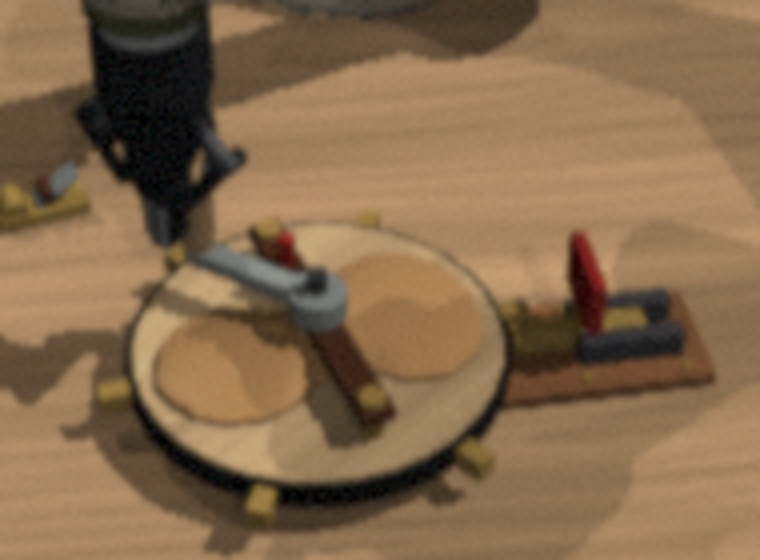

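The arm is approaching the peg, and the knob is still in front of the fingers.

Call:
send_rows:
  motion:
    - [[1,0.8,0,-4.3,0.5],[1,0.8,0,-4.3,0.5],[1,0.8,0,-4.3,0.5],[1,0.8,0,-4.3,0.5],[1,0.8,0,-4.3,0.5],[1,0.8,0,-4.3,0.5]]

```text
time: 12.42
tool_pos: [510.5, -160.0, 104.0]
tcp_rot: [[-0.818, 0.001, 0.575], [-0.575, -0.004, -0.818], [0.001, -1.0, 0.003]]
contact_force: [0.3, -7.1, 3.4]
width: 0.3
```

Call:
send_rows:
  motion:
    - [[1,0.6,0,-2.2,0.25],[1,0.6,0,-2.2,0.25]]

```text
time: 12.58
tool_pos: [507.0, -156.9, 104.0]
tcp_rot: [[-0.842, 0.001, 0.539], [-0.539, -0.003, -0.842], [0.001, -1.0, 0.003]]
contact_force: [-0.7, -7.4, 4.3]
width: -0.1
```

```bash
python3 r2.py 8
```

```text
12.5833 [ 507.  -156.9  104. ] in tool x,z: 97.9 28.9 xang -147.4 F tool [ 4.6 -4.2  5.9] [-29.8  26.3  94.2  -0.2  59.4 117.7]
```

View pics/scene8.png

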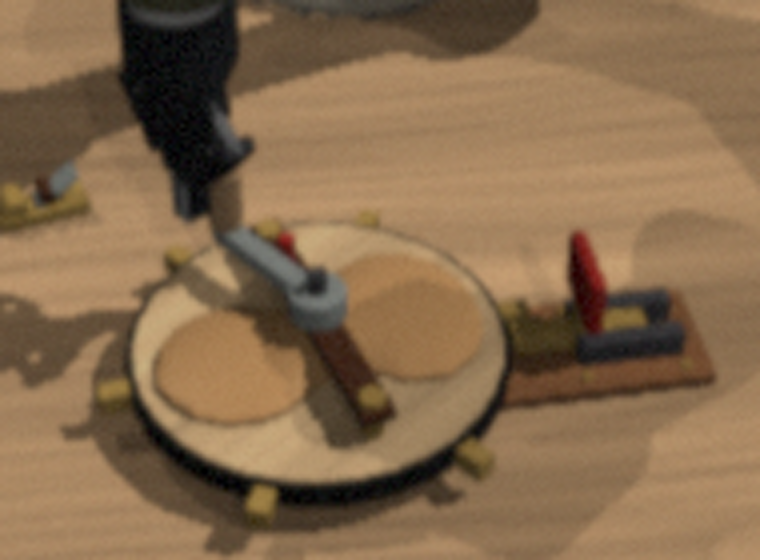

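Nearly there, so I go slower until the force rises.

Call:
send_rows:
  motion:
    - [[1,0.6,0,-2.2,0.25],[1,0.6,0,-2.2,0.25],[1,0.6,0,-2.2,0.25],[1,0,0,0,0]]

```text
time: 13.02
tool_pos: [502.1, -152.1, 103.9]
tcp_rot: [[-0.876, 0.001, 0.483], [-0.483, -0.003, -0.876], [0.001, -1.0, 0.003]]
contact_force: [-0.4, -6.6, 4.8]
width: -0.2
```

Call:
send_rows:
  motion:
    - [[1,0,0,-1.5,0],[1,0,0,-1,0],[1,0,0,0,0]]

```text
time: 13.27
tool_pos: [501.9, -151.8, 104.1]
tcp_rot: [[-0.875, 0.004, 0.484], [-0.484, -0.007, -0.875], [0.0, -1.0, 0.008]]
contact_force: [3.3, -17.3, -1.7]
width: -0.2
```

```bash
python3 r2.py 9
```

```text
13.2667 [ 501.9 -151.8  104.1] in tool x,z: 97.8 28.7 xang -151.1 F tool [ 5.5  1.9 16.7] [-29.5  25.5  95.4  -0.3  58.7 121.7]
```

View pics/scene9.png

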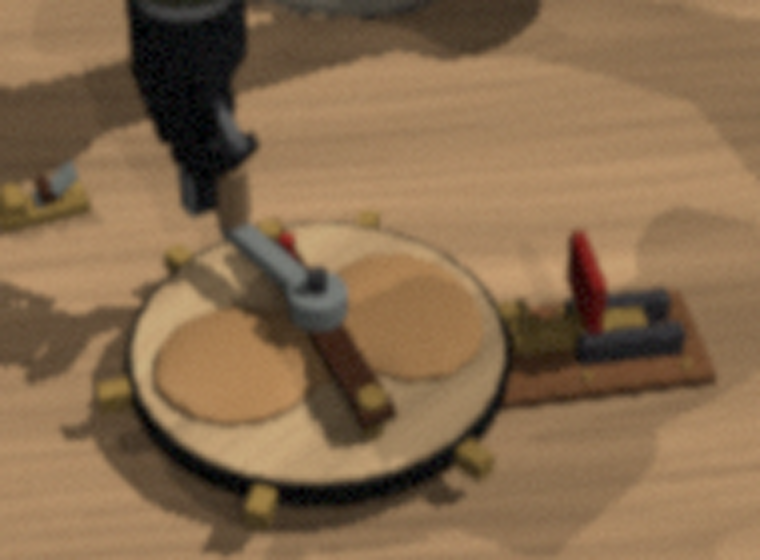

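The force jumped to 17 N with no motion and the arm sits at the peg. I'll hold briefly, back off along +z, lift and look.

Call:
send_rows:
  motion:
    - [[1,0,0,-1,0],[1,0,0,0,0],[1,0,0,0,0],[1,0,0,4,0],[1,0,0,6,0],[1,0,0,15,0],[1,0,-20,15,0],[1,0,-35,0,0],[1,0,-35,0,0],[1,0,-20,20,0],[1,0,0,40,0],[1,0,0,40,0],[1,0,0,40,0],[1,0,0,0,0]]

```text
time: 14.53
tool_pos: [587.6, -310.7, 210.0]
tcp_rot: [[-0.877, -0.003, 0.48], [-0.48, 0.001, -0.877], [0.002, -1.0, -0.002]]
contact_force: [-1.3, 0.3, -0.6]
width: -0.1
```

```bash
python3 - <<'E'
from h import *
st=env.read_state();print(st['time'],st['tool_pos'],st['contact_force'])
for n in ('scene','top'):
    s=snap(n); f=s['frame'][:,:,::-1]
    c=f[170:290,180:340] if n=='scene' else f[110:220,180:340]
    cv2.imwrite(f'pics/{n}10.png',cv2.resize(c,None,fx=5,fy=5,interpolation=cv2.INTER_CUBIC))
    cv2.imwrite(f'pics/{n}10f.png',f)
E
```

```text
14.5333 [ 587.61107682 -310.70519124  210.03963503] [-1.33250064  0.32507405 -0.62968568]
```

View pics/top10.png

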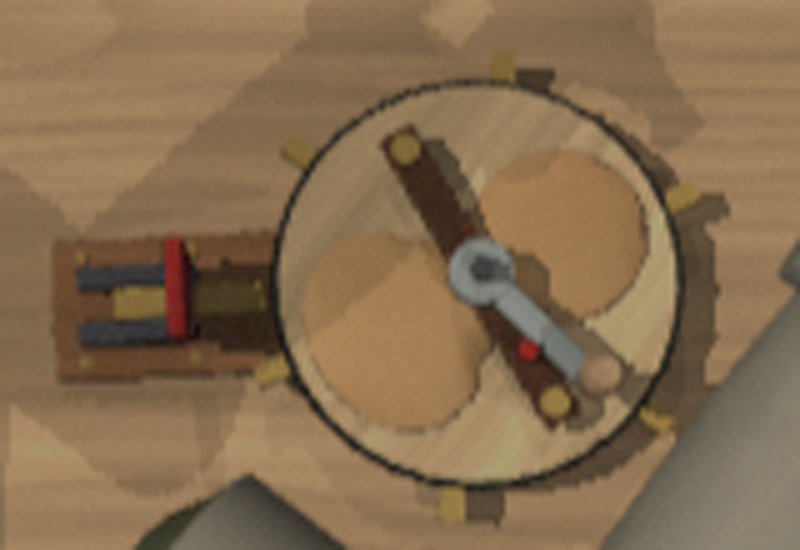

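View pics/scene10f.png

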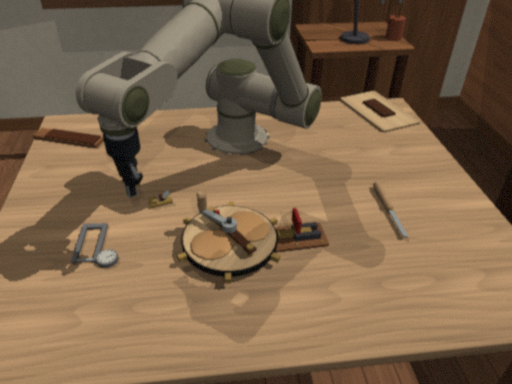

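```bash
python3 - <<'E'
from h import *
s=np.load('pics/top.npz')
for n,x,y,z in [('knob',602,370,144),('peg',529,348,92),('tab',176,289,91)]:
    u,v=180+(x+.5)/5-.5,110+(y+.5)/5-.5
    a=w(s,u,v,z=z)[:2]-[574,-80]; print(n,np.hypot(*a).round(1),np.degrees(np.arctan2(a[1],a[0])).round(1))
st=env.read_state();print(st['time'],st['contact_force'],st['joint_vel'].round(2))
E
```

```text
knob 91.1 -134.8
peg 53.3 -149.5
tab 184.3 93.3
14.6333 [-0.56276917  0.24775237  0.07022162] [ 1.61 -3.38  2.84  0.34 -0.24  0.7 ]
```

Knob and peg are now 14.7° apart, down from 99.5°, so the crank has turned ≈ 1.48 rad. The tab is at 184 mm, home. I'll wait half a second and confirm the turntable is at rest.

Call:
send_rows:
  motion:
    - [[1,0,0,0,0],[1,0,0,0,0],[1,0,0,0,0],[1,0,0,0,0],[1,0,0,0,0],[1,0,0,0,0],[1,0,0,0,0],[1,0,0,0,0]]

```text
time: 15.3
tool_pos: [586.6, -305.4, 213.4]
tcp_rot: [[-0.877, -0.0, 0.481], [-0.481, -0.0, -0.877], [0.0, -1.0, 0.0]]
contact_force: [-0.6, 0.2, -0.5]
width: -0.1
```

```bash
python3 - <<'E'
from h import *
a=np.load('pics/top.npz')['frame'].astype(int); s=snap('top'); b=s['frame'].astype(int)
print('disc diff max/mean',abs(a-b)[125:210,235:300].max(),abs(a-b)[125:210,235:300].mean())
cv2.imwrite('pics/top11.png',cv2.resize(s['frame'][110:220,180:340,::-1],None,fx=5,fy=5,interpolation=cv2.INTER_CUBIC))
E
```

```text
disc diff max/mean 81 1.5084766214177978
```

View pics/top11.png

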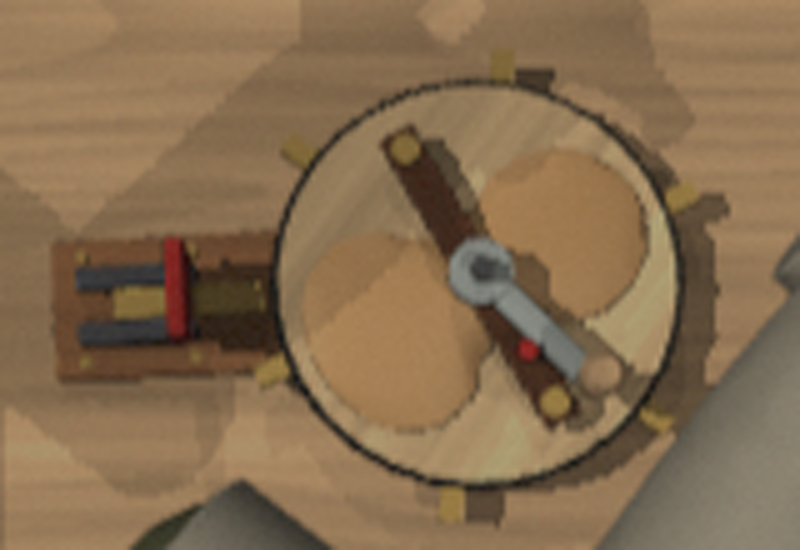

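The disc, crank and bolt are identical in both pictures, so everything is at rest. Handing in.

```bash
python3 -c "
from station import workorder
print(workorder.close_job())"
```

```text
the job is handed in; nothing more can be done
None
```

The bolt is home, the crank is up against the red stop peg, and I handed the job in at about 15.4 s of the 51 s allowed.

- **Bolt:** I pushed the red tab inwards with the shut fingers until the force rose to about 31 N. The tab then measured 184 mm from the axis, as it should when home. It was still there after the crank was turned.
- **Crank:** I pushed the knob clockwise along an arc. The turntable came along until a lug rested on the bolt, and then the crank itself turned at about 5 N. At the peg the force jumped to 17 N with no further motion. The knob and peg went from 99.5° apart to 14.7°, a crank turn of about 1.48 rad out of 1.5.
- **End state:** Two top views about 0.7 s apart showed the disc, crank and bolt unmoved. The gripper was clear of everything, about 230 mm from the axis and 210 mm above the bench. The gouge, plane and gauge were never touched; I judged that by eye in the pictures and did not measure them.

**Disagreement:** I estimated the turntable's final angle at about 0.72 rad, while the lug should stop against the bolt at about 0.93. I put this down to measurement error, or the turntable springing back a little when I let go. It was at rest either way.

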